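# Hold a gusset plate tight in a frame corner for tacking

### The job

On the welding table, slide the larger loose triangular gusset plate flat across the table into the inside corner of the clamped square-tube frame, until both its short straight edges sit tight along the two rails; ease it home, do not ram it. Then be the welder's third hand: finish while still pushing it into the corner with a steady 15 N or so, so that it bears on both rails at once, and hold on without letting go so that it can be tacked. Leave the other things on the table where they lie.

Things in the scene. Friction and masses are not known exactly. Their poses are not given: they have to be found in the camera images.
- frame: Corner of a welded frame of dark 50 x 50 mm square steel tube, 50 mm tall, fixed to the table and stiff (two grey magnet blocks on its outer sides, 60 mm tall, hold it). Origin: the inside corner where the two rails' inner faces meet, at table height. x runs along rail A's inner face and y along rail B's, both away from the corner; the gusset belongs in the quadrant x > 0, y > 0.
- rail_a: The rail along the frame's +x axis: fixed, reaches 250 mm from the inside corner, inner face is the frame's upright plane y = 0 (same origin and axes as frame).
- rail_b: The rail along the frame's +y axis: fixed, reaches 250 mm from the inside corner, inner face is the frame's upright plane x = 0 (same origin and axes as frame).
- gusset: The larger loose gusset: bright, oiled 10 mm steel plate, 0.65 kg, a right-angled triangle. Origin: its right angle as if uncut (15 mm are snipped off it to clear the weld), underside. x and y run along its two short edges, each 120 mm from the origin; home, its axes meet the frame's. It starts 85 to 155 mm away, turned up to 0.35 rad, and slides with 1 to 2 N of friction.
- push_edge (a point): Middle of the gusset's long slanted edge, at (65, 65, 5) mm in the gusset's frame. The edge is straight, 155 mm long, from (120, 10) to (10, 120) mm (blunt 10 mm noses at the acute ends). Into the corner is along (-1, -1, 0) of the frame. Fingers stick to this edge: a straight push may leave the plate on one rail and 1 to 2 mm off the other; then work it sideways till each rail takes its share.
- small_gusset: A smaller gusset of the same shape, 70 mm short edges, 8 mm thick, lying loose beyond the corner; origin at its right angle. To be left alone.
- offcut: Loose 90 mm offcut of the same 50 x 50 mm tube lying outside rail A; origin at the centre of its underside, x along the tube. To be left alone.
- chipping_hammer: Steel chipping hammer, 240 mm long, 28 mm tall, lying on the right of the work; origin on the table under its handle, 50 mm behind the head, x towards its head. To be left alone.
- tape_measure: Black tape measure 72 x 42 x 62 mm standing outside rail A near the corner; origin at the centre of its underside. To be left alone.
There are look-alikes about, which are no part of the job. Leave any red look-alike of the gusset alone.

How it is judged:
By the outcome, as a careful person would: the job done as asked, in the order asked, and still so for the second after the job is handed in, while the arm keeps its last pose, push and grip.
It also fails if it takes over 51 s, if anything falls off the work surface, if the arm or the gripper's body presses on something with over 40 N, if the wrist force passes 120 N, or if a joint passes its speed limit or range.

### The arm

A 7-joint arm with a two-finger parallel gripper is mounted at the origin on the work surface. World frame = base frame: x ahead of the robot, y to its left, z up, the work surface at z = 0. Lengths are in mm, angles in rad, forces in N, time in s.
With the tool pointing down it reaches from about 425 to 875 mm from the base axis. Payload 9.9 kg.
Tool frame: the origin (TCP) lies at the very end of the fingers, on their centre line; the grasp point (between the pads) lies 19 mm behind it (r.grip_point_offset is the distance from the TCP to the grasp point, in mm); z points along the fingers, y is the line along which they close (so a half turn about z gives the same grasp; the last joint's range is limited). The gripper opens to 85 mm and grips with 20 to 120 N. Pads are 22 mm wide; open, the fingers measure 114 mm over their backs; the gripper's body (76 mm by 85 mm) begins 54 mm behind the grasp point. The pads swing forward as they close: fully open they stand 13 mm farther back than shut.
Start: joints at [1.104, 0.576, 0.025, 1.437, -0.015, 1.129, -0.057], TCP at [252.13, -626.147, 231.289] pointing down, gripper open.
Joint ranges: [-2.76, 2.76], [-0.34, 2.15], [-1.52, 1.57], [0.19, 2.46], [-1.09, 4.23], [0.17, 1.99], [-2.82, 2.82]. Speed limits (rad/s): [2.22, 2.22, 3.01, 3.01, 3.14, 3.14, 3.14].

### API

Orientations are given as [roll, pitch, yaw] about the fixed x, y, z axes, in that order (R = Rz(yaw) Ry(pitch) Rx(roll)).
In Python, from rig import r gives the robot as it stands. Calls block until the motion is done:
- r.reach(position, orientation): joint-space move of the TCP to a pose.
- r.move_straight(position, frame=None, vel=150, guard=None): straight line of the TCP; frame=None keeps the orientation; vel is the mean speed in mm/s. With guard (N) it stops when the force on the tool has changed by that much, and returns True; else False.
- r.move_joints(angles): joint-space move.
- r.move_gripper(opening, force=None): opening from 0.0 (shut) to 1.0 (fully open); force is the grip in N (None keeps the last); returns when the fingers have stopped.
- r.wait(seconds).
- r.ik(position, orientation): joint angles nearest the present ones, or None.
- r.get_state(): the state.
- r.grab_frame(name): name is "side" or "top"; returns the picture (384x512x3 uint8, red, green, blue); there is no depth.
- r.camera_params(name): a dict with "intrinsics" (3x3 intrinsics, pixels), "xyz" and "orientation" of the camera in the world. Camera axes: x right, y down, z forward; pixel columns grow to the right and rows downward; lengths in mm; the calibration is good to about 2 mm. A picture is of the moment at which its call begins. camera_params takes no time and is no camera call.
A pose or a line that the arm cannot do raises r.IKError and nothing moves.
- r.sign_off(): hands the job in; it is judged then, once.
The state is a dict: "time_s": time; "joint_pos": joint angles; "qd": joint speeds; "effort": joint torques, N m; "tcp_pos": TCP position; "eef_rot": TCP orientation; "ft_force": force on the tool from outside, world axes, zero at the start; "moment": the same for the moment, N m; "finger_gap": opening from 0.0 (shut) to 1.0 (fully open); "grasp_force": force on a finger pad.
Only numpy, scipy, OpenCV 4.12 (cv2) and the standard library are available. Lean on these libraries where they do the work, as an engineer would, in place of code of your own. Each camera call takes 0.05 s, during which the arm holds its last target. There are 200 camera calls.

## Working session

There is one attempt and no reset: what is moved stays moved. The work goes in short steps, each a Python script; the robot and the scene stay as the last script left them, time stands still between calls to the robot, and variables do not carry over. Pictures are saved under pics/ and viewed, at most 10 in all, crops included, and the job is handed in when it is done.

```bash
ls; mkdir -p pics
python3 - <<'E'
from rig import r
import cv2
for n in("top","side"):
    cv2.imwrite(f"pics/{n}0.png",cv2.resize(r.grab_frame(n)[:,:,::-1],(800,600),interpolation=cv2.INTER_CUBIC)); print(n,r.camera_params(n))
print(r.get_state())
E
```

```text
pics
top {'intrinsics': array([[489.94535709,   0.        , 257.63244875],
       [  0.        , 489.94535709, 187.81811878],
       [  0.        ,   0.        ,   1.        ]]), 'xyz': array([ 365.48350921,  -34.0719215 , 1207.15352568]), 'orientation': array([-3.05328292,  0.02374693, -1.57347126])}
side {'intrinsics': array([[384.96548534,   0.        , 254.09530891],
       [  0.        , 384.96548534, 185.66033744],
       [  0.        ,   0.        ,   1.        ]]), 'xyz': array([298.66041773, 972.2260478 , 754.7173647 ]), 'orientation': array([-2.19837963,  0.00300379, -2.96510525])}
{'time_s': 0.1, 'joint_pos': array([ 1.10418738,  0.57642411,  0.02486981,  1.4378184 , -0.01499597,
        1.12897771, -0.05652378]), 'qd': array([ 3.02243180e-04, -6.56287231e-04,  8.56438509e-04, -1.82845236e-03,
       -6.71377773e-04, -5.64911341e-04, -6.56252179e-05]), 'effort': array([ 6.73907154e-03, -7.67306113e+01,  2.25820206e+00, -2.86605871e+01,
        1.58988568e-02,  8.70083284e-03, -7.79036850e-05]), 'tcp_pos': array([ 251.97787455, -625.77979489,  230.54744352]), 'eef_rot': array([-3.14015273e+00,  8.86477381e-05,  3.82800692e-01]), 'ft_force': array([ 0.49983232,  0.05326545, -0.41611109]), 'moment': array([-0.01106849,  0.03294919,  0.05165525]), 'grasp_force': 0.0, 'finger_gap': 0.9985828825842059}
```

View pics/top0.png

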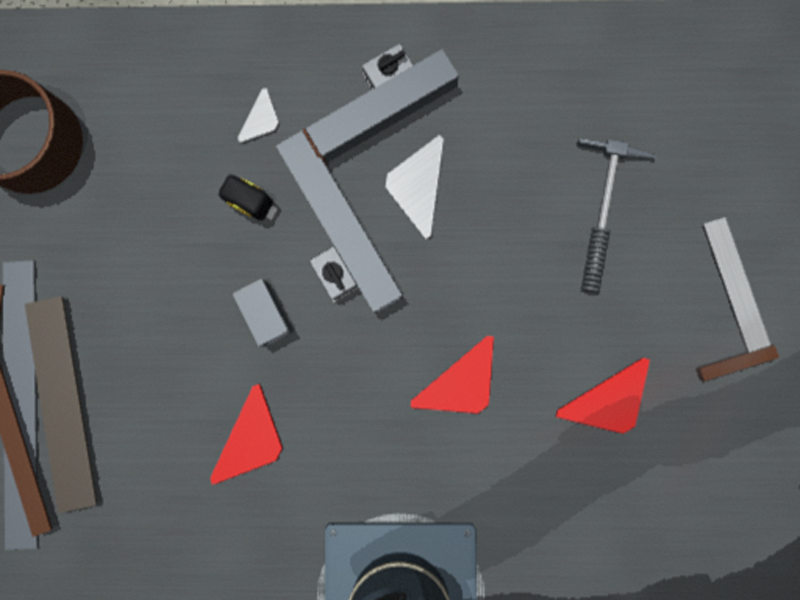

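View pics/side0.png

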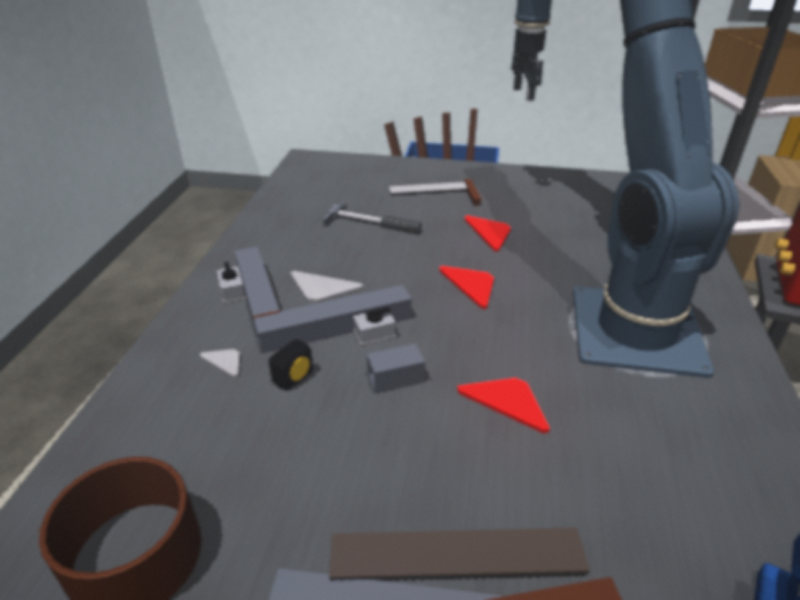

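The top picture shows the inside corner at about (322,158), rail A running down-right to (400,300) (tape and offcut lie outside it) and rail B running up-right to (455,85). These could be taken for the gusset:
- bright large triangle at (418,185)
- bright small triangle at (260,118)
- red triangles at (250,440), (455,380) and (605,400)

I choose the large bright one at (418,185) and check it in a crop.

Run:
```python
from rig import r
import cv2
im=r.grab_frame("top")[:,:,::-1]
cv2.imwrite("pics/crop.png",cv2.resize(im[30:200,165:315],None,fx=3.5,fy=3.5,interpolation=cv2.INTER_CUBIC))
```

```text
(no output)
```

View pics/crop.png

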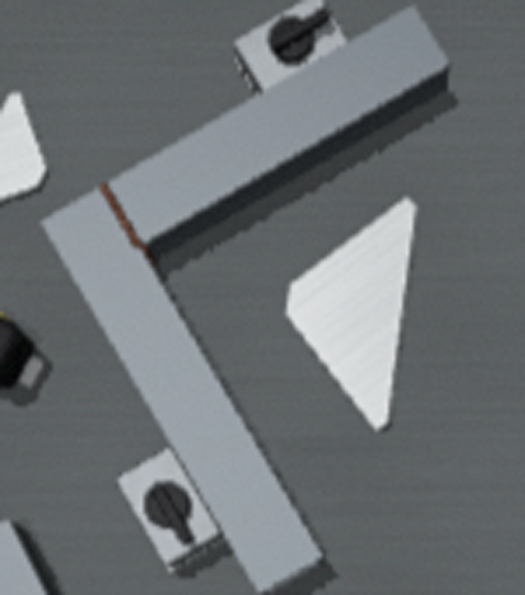

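The crop confirms it: a bright triangle with a snipped right angle at crop (289,300) and acute ends at (411,202) and (383,429), the larger of the bright ones. The rails' inner top edges meet at (147,242) and end at (324,553) for A and (449,65) for B.

```bash
cat > h.py <<'E'
from rig import r
import numpy as np, cv2
from scipy.spatial.transform import Rotation as R
def world(px,z,cam="top"):
    c=r.camera_params(cam); K=c["intrinsics"]; M=R.from_euler("xyz",c["orientation"]).as_matrix()
    px=np.atleast_2d(px).astype(float); d=np.c_[px,np.ones(len(px))]@np.linalg.inv(K).T@M.T
    return (c["xyz"]+d*((z-c["xyz"][2])/d[:,2])[:,None])[:,:2]
def fit(m,w):
    mc,wc=m.mean(0),w.mean(0); U,S,V=np.linalg.svd((m-mc).T@(w-wc))
    D=np.diag([1,np.linalg.det(V.T@U.T)]); A=V.T@D@U.T; t=wc-A@mc
    return t,np.arctan2(A[1,0],A[0,0]),np.linalg.norm(m@A.T+t-w,axis=1)
def crop2px(p): return np.array(p,float)/3.5+[165,30]-0.5+0.5/3.5
E
python3 - <<'E'
from h import *
f=world(crop2px([(146,241),(324,553),(449,65)]),50)
print(f); print(fit(np.array([[0,0],[250,0],[0,250.]]),f))
g=world(crop2px([(290,287),(288,313),(405,197),(415,207),(388,425),(378,431)]),10)
print(g); print(fit(np.array([[0,15],[15,0],[0,120],[10,120],[120,10],[120,0.]]),g))
E
```

```text
[[685.33525722 116.51153173]
 [468.46200727  -5.87118288]
 [808.02701087 -93.52373024]]
(array([684.05858388, 119.64344208]), np.float64(-2.6146136945826455), array([3.38212319, 0.53205183, 3.40686705]))
[[662.06116965  18.79767709]
 [643.27561639  20.2352295 ]
 [726.71702861 -63.36169737]
 [719.35579143 -70.43548149]
 [562.41729767 -50.27311499]
 [558.18883653 -43.2021813 ]]
(array([653.27982963,  30.58062281]), np.float64(-2.4837209961758635), array([0.39964144, 2.20386799, 1.01521342, 0.619156  , 2.06693043,
       0.43250321]))
```

```bash
cat >> h.py <<'E'
F0=np.array([684.5,118.]); FY=-2.62
def pose(t,yaw,back,z,flip=0):
    "TCP pose for a plate at t,yaw with finger centres `back` mm behind its slanted edge"
    p=65+back/2**.5; c,s=np.cos(yaw),np.sin(yaw)
    q=np.array(t)+[c*p-s*p,s*p+c*p]
    return [q[0],q[1],z],[np.pi,0,(yaw+np.pi*1.25+flip*np.pi+np.pi)%(2*np.pi)-np.pi]
E
python3 - <<'E'
from h import *
T=np.array([653.3,30.6]); Y=-2.484
for fl in (0,1):
    print(fl,[r.ik(*p) for p in (pose(T,Y,40,70,fl),pose(T,Y,40,-5,fl),pose(F0,FY,8,-5,fl))])
r.move_gripper(.5)
p=pose(T,Y,40,70,0); print(p)
try: r.reach(*p)
except r.IKError: p=pose(T,Y,40,70,1); r.reach(*p)
print(r.get_state()["time_s"],r.get_state()["ft_force"])
g=r.move_straight([p[0][0],p[0][1],-8],vel=40,guard=4)
s=r.get_state();print(g,s["time_s"],s["tcp_pos"],s["eef_rot"],s["ft_force"],s["finger_gap"])
s=s["tcp_pos"]; r.move_straight([p[0][0],p[0][1],s[2]+4],vel=30)
s=r.get_state();print(s["time_s"],s["tcp_pos"],s["ft_force"])
cv2.imwrite("pics/c2.png",cv2.resize(r.grab_frame("top")[20:220,150:400,::-1],(750,600),interpolation=cv2.INTER_CUBIC))
E
```

```text
0 [array([ 0.2755484 ,  0.70825717, -0.31922995,  1.68947366,  0.2912489 ,
        0.79087327, -0.30598062]), array([ 0.25941025,  0.80659219, -0.2937855 ,  1.73206163,  0.35038201,
        0.65484484, -0.35689246]), array([ 0.04996366,  0.8180958 , -0.26077085,  1.69139043,  0.30687775,
        0.67246433, -0.63727735])]
1 [array([-0.21266609,  0.75981743,  0.51123703,  1.70913439, -0.48777574,
        0.80244351, -2.74257001]), array([-0.19560659,  0.86144612,  0.48334135,  1.75035113, -0.59512534,
        0.68029569, -2.65113338]), array([ 0.52982726,  1.1693636 , -1.29791301,  1.67241695,  1.1815893 ,
        1.28028453,  1.84869921])]
([np.float64(636.4852644572819), np.float64(-100.24790863047278), 70], [3.141592653589793, 0, 1.4429908169872414])
3.025 [ 0.0989974  -0.31764717  0.21954347]
True 4.625 [ 636.44458126 -100.25210617   -1.69422541] [-3.14134848e+00  1.67347677e-04  1.44290886e+00] [-1.4106119   0.04809468  8.72912236] 0.4985319549917107
4.9417 [ 636.67889819 -100.27365997    2.49114022] [0.20258052 0.48735529 0.13288577]
```

View pics/c2.png

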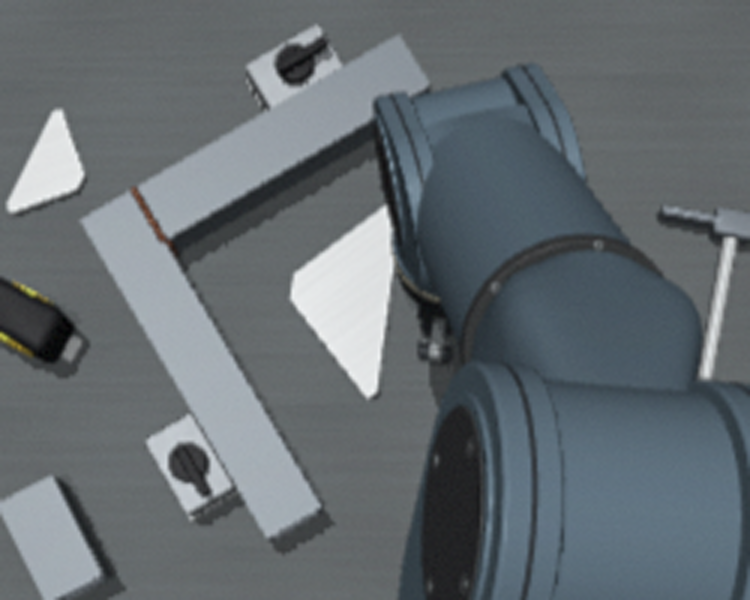

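The picture shows the fingers down at about (435,345), clear of the slanted edge (at col 380). The plate and the other objects haven't moved. I'll approach until contact, then push to a standoff.

Run:
```python
from h import *
T=np.array([653.3,30.6]); Y=-2.484; Z=1.0
p=pose(T,Y,4,Z)
g=r.move_straight(p[0],vel=30,guard=1.2)
s=r.get_state(); u=np.array([np.cos(p[1][2]),np.sin(p[1][2])])
back=4+(np.array(p[0][:2])-s["tcp_pos"][:2])@u
print(g,s["time_s"],s["tcp_pos"],s["ft_force"],"back",back)
back=min(back,11.5)
ex=np.array([np.cos(FY),np.sin(FY)]); ey=np.array([-ex[1],ex[0]])
q=pose(F0+10*ex+10*ey,FY,back,Z)
g=r.move_straight(q[0],q[1],vel=35,guard=12)
s=r.get_state(); print(g,s["time_s"],s["tcp_pos"],q,s["ft_force"])
cv2.imwrite("pics/c3.png",cv2.resize(r.grab_frame("top")[40:190,160:300,::-1],None,fx=4,fy=4,interpolation=cv2.INTER_CUBIC))
```

```text
True 5.925 [640.15458511 -69.46303952   0.85456892] [ 0.31436174  0.26189496 -0.51264966] back 8.998528932450432
False 8.3167 [654.47770666   6.81864452   1.02391478] ([np.float64(654.496196070119), np.float64(6.9161509429155785), 1.0], [3.141592653589793, 0, 1.3069908169872413]) [-0.6395376  -1.16324912 -1.4621449 ]
```

View pics/c3.png

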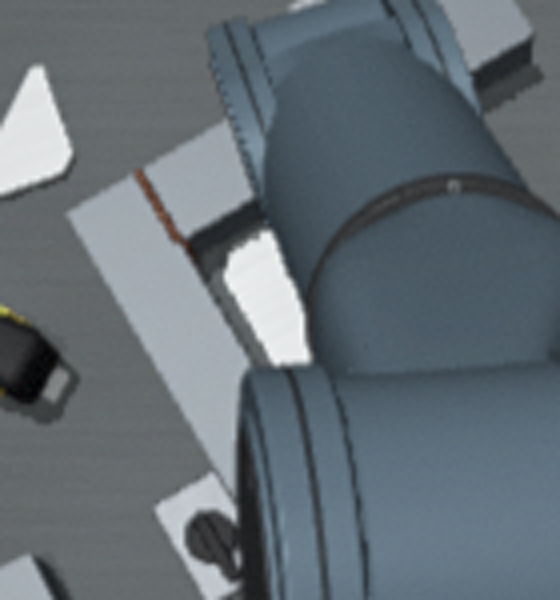

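The plate now lies parallel to both rails (edge from (225,285) to (268,362), rail A edge alongside), about 10 mm off. I'll ease it in with a guard.

```bash
cat >> h.py <<'E'
EX=np.array([np.cos(FY),np.sin(FY)]); EY=np.array([-EX[1],EX[0]])
def ff(n=6):
    a=[]
    for _ in range(n): r.wait(.02); a.append(r.get_state()["ft_force"])
    f=np.mean(a,0); return np.array([f[:2]@EX,f[:2]@EY]),f[2]
def tf():
    p=r.get_state()["tcp_pos"][:2]-F0; return np.array([p@EX,p@EY])
def go(t,vel,guard=None,z=1.0):
    q=F0+t[0]*EX+t[1]*EY
    return r.move_straight([q[0],q[1],z],vel=vel,guard=guard)
E
python3 - <<'E'
from h import *
t=tf(); print("start",t,ff())
g=go(t-13.5,8,guard=4)
print(g,r.get_state()["time_s"],tf(),ff())
E
```

```text
start [81.42172095 81.46325469] (array([1.21734673, 0.92327862]), np.float64(-0.5003947277920022))
True 9.9167 [73.80266919 73.23497559] (array([-0.18583642, -0.03670768]), np.float64(-0.03454501515719982))
```

Run:
```python
from h import *
t=tf()
for i in range(8):
    t=t-0.5
    go(t,5); f,z=ff(4); print(t.round(2),tf().round(2),f.round(2),round(z,2),r.get_state()["moment"].round(2))
    if max(f)>6: break
print(r.get_state()["time_s"])
```

```text
[73.7  72.67] [73.96 72.79] [0.89 0.78] -0.54 [-0.32  0.12  0.06]
[73.2  72.17] [73.87 72.69] [3.94 2.98] 0.04 [-1.    0.44  0.05]
[72.7  71.67] [73.85 72.56] [5.15 4.16] 0.79 [-1.33  0.51  0.08]
[72.2  71.17] [73.83 72.43] [6.54 4.77] 1.74 [-1.56  0.73  0.17]
11.6417
```

Run:
```python
from h import *
t=np.array([72.2,71.17])
for i in range(6):
    t=t+[0,-0.6]
    go(t,5); f,z=ff(4); print(t.round(2),tf().round(2),f.round(2),round(z,2),r.get_state()["moment"].round(2))
    if f[1]>11: break
print(r.get_state()["time_s"],r.get_state()["eef_rot"])
cv2.imwrite("pics/s4.png",cv2.resize(r.grab_frame("side")[150:250,130:270,::-1],None,fx=5,fy=5,interpolation=cv2.INTER_CUBIC))
cv2.imwrite("pics/c4.png",cv2.resize(r.grab_frame("top")[70:140,185:255,::-1],None,fx=8,fy=8,interpolation=cv2.INTER_CUBIC))
```

```text
[72.2  70.57] [73.85 71.8 ] [6.85 4.52] 1.65 [-1.6   0.71  0.08]
[72.2  69.97] [73.86 71.23] [6.43 4.94] 1.42 [-1.6   0.69  0.12]
[72.2  69.37] [73.84 70.61] [6.75 5.41] 1.64 [-1.56  0.75  0.11]
[72.2  68.77] [73.83 70.01] [6.15 4.7 ] 1.68 [-1.58  0.67  0.13]
[72.2  68.17] [73.86 69.42] [7.05 4.32] 1.8 [-1.61  0.76  0.11]
[72.2  67.57] [73.85 68.8 ] [6.8  4.96] 1.25 [-1.61  0.68  0.14]
13.6417 [-3.13841126  0.00509267  1.30532586]
```

View pics/c4.png

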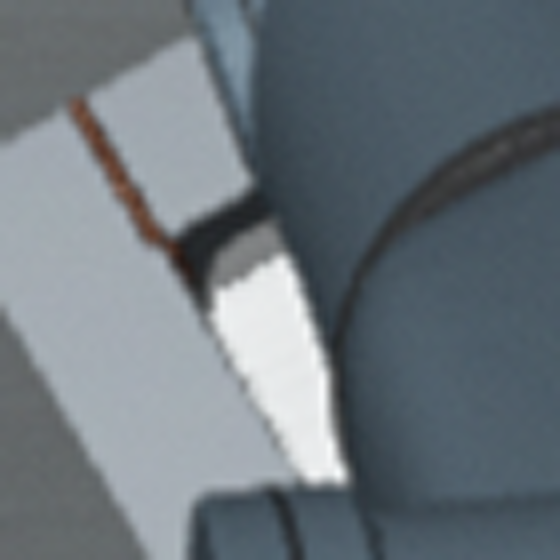

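View pics/s4.png

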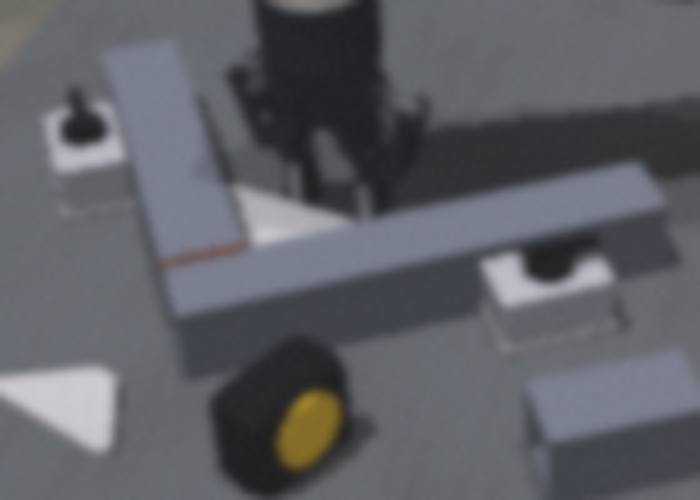

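The plate bears on rail B and slides along it in y; in the top crop its edge is still short of rail A. I'll keep going sideways until fy rises.

Run:
```python
from h import *
t=np.array([72.2,67.57])
for i in range(14):
    t=t+[0,-0.5]
    go(t,5); f,z=ff(4); print(t.round(2),tf().round(2),f.round(2),round(z,2),r.get_state()["moment"].round(2))
    if f[1]>9: break
print(r.get_state()["time_s"],r.get_state()["eef_rot"])
```

```text
[72.2  67.07] [73.84 68.44] [6.64 5.24] 1.05 [-1.7   0.68  0.12]
[72.2  66.57] [73.82 68.29] [5.94 6.57] 1.23 [-1.79  0.52  0.24]
[72.2  66.07] [73.81 68.23] [5.99 7.09] 0.96 [-1.97  0.36  0.23]
[72.2  65.57] [73.79 68.12] [5.78 8.32] -0.31 [-2.2   0.18  0.19]
[72.2  65.07] [73.78 68.04] [5.91 9.66] -0.18 [-2.38  0.06  0.24]
15.325 [-3.14033145  0.00603562  1.30452942]
```

Run:
```python
from h import *
t=np.array([72.2,65.07])
for i in range(6):
    f,_=ff(5); d=np.clip((10.8-f)/2.6,-1,1)
    if max(abs(10.8-f))<.5: break
    t=t-d; go(t,5)
    f,z=ff(4); print(t.round(2),tf().round(2),f.round(2),round(z,2),r.get_state()["moment"].round(2))
np.save("t.npy",t)
q=F0+t[0]*EX+t[1]*EY
for dy in (.015,.03,.015,0,-.015,-.03,-.015,0):
    r.move_straight([q[0],q[1],1.],[np.pi,0,FY+np.pi*1.25+dy],vel=5)
    f,z=ff(4); s=r.get_state(); print("yaw",dy,round(s["eef_rot"][2],4),tf().round(2),f.round(2),round(z,2),s["moment"].round(2))
print(s["time_s"])
```

```text
[71.2  64.57] [73.72 68.05] [ 7.82 10.21] 1.18 [-2.78  0.41  0.33]
[70.25 64.24] [73.69 68.06] [10.31 10.55] 2.93 [-3.13  0.83  0.39]
[70.01 64.17] [73.66 68.07] [11.32 10.85] 3.49 [-3.22  0.96  0.35]
yaw 0.015 1.3185 [73.42 67.95] [10.26 10.72] 1.61 [-3.05  0.76 -0.12]
yaw 0.03 1.3327 [73.43 68.25] [ 9.76 11.2 ] 1.03 [-3.15  0.63 -0.34]
yaw 0.015 1.3184 [73.36 68.03] [10.07 10.82] 1.57 [-3.05  0.67 -0.1 ]
yaw 0 1.3045 [73.52 67.96] [10.39 10.52] 1.42 [-3.15  0.79  0.33]
yaw -0.015 1.2893 [73.87 68.09] [11.77 11.31] 2.3 [-3.28  0.99  0.36]
yaw -0.03 1.2741 [74.24 68.22] [12.27 11.52] 2.92 [-3.47  1.14  0.41]
yaw -0.015 1.2893 [73.89 68.08] [11.41 11.25] 2.31 [-3.27  0.94  0.42]
yaw 0 1.3044 [73.51 67.93] [10.24 11.05] 2.28 [-3.13  0.82  0.36]
19.3667
```

The plate keeps its angle while the gripper turns, so it is seated, and both fingers bear at about yaw +0.012. I'll set that, balance the forces and check.

Run:
```python
from h import *
t=np.load("t.npy"); O=[np.pi,0,FY+np.pi*1.25+.012]
def put():
    q=F0+t[0]*EX+t[1]*EY; r.move_straight([q[0],q[1],1.],O,vel=5)
put()
for i in range(6):
    f,_=ff(8); d=(11-f)/2.6
    if max(abs(11-f))<.4: break
    t=t-np.clip(d,-.5,.5); put()
for i in range(3):
    r.wait(.5); f,z=ff(8); s=r.get_state(); print(t,tf().round(2),f.round(2),round(np.hypot(*f),1),round(z,2),s["moment"].round(2),s["time_s"])
cv2.imwrite("pics/c5.png",np.hstack([cv2.resize(r.grab_frame("top")[70:140,185:235,::-1],None,fx=8,fy=8,interpolation=cv2.INTER_CUBIC),cv2.resize(r.grab_frame("side")[165:235,155:205,::-1],None,fx=8,fy=8,interpolation=cv2.INTER_CUBIC)]))
np.save("t.npy",t)
```

```text
[69.61815662 64.10850916] [73.36 67.96] [10.63 10.41] 14.9 2.02 [-3.2   0.94  0.03] 20.7667
[69.61815662 64.10850916] [73.37 67.95] [11.2  10.85] 15.6 2.02 [-3.16  0.95  0.02] 21.4
[69.61815662 64.10850916] [73.39 67.94] [11.22 10.9 ] 15.6 1.77 [-3.2   0.95  0.03] 22.0333
```

View pics/c5.png

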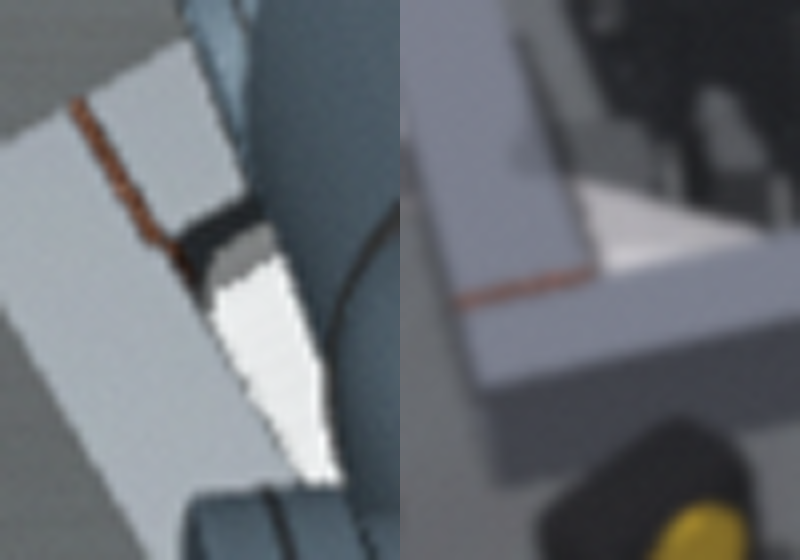

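The crops show the plate tucked under rail A's top edge and up to rail B, with no table visible between (the grey strip is rail B's shadow on the plate). The push is 15.6 N, shared as fx 11.2 and fy 10.9, with the moment near zero. I'll do one small sideways dither to shed residual friction on each rail, then hand in.

Run:
```python
from h import *
t0=np.load("t.npy")
for d in ([-1,0],[0,0],[0,-1.2],[0,0]):
    t=t0+d; go(t,5); f,z=ff(8); print(d,tf().round(2),f.round(2),round(np.hypot(*f),1),round(z,2))
r.wait(.5); f,z=ff(8); print(f,np.hypot(*f),r.get_state()["time_s"])
if 13.5<np.hypot(*f)<17 and abs(f[0]-f[1])<3: print(r.sign_off())
```

```text
[-1, 0] [73.35 68.03] [13.93 10.27] 17.3 4.65
[0, 0] [73.4  67.98] [10.75 10.77] 15.2 1.9
[0, -1.2] [73.41 67.89] [10.58 13.67] 17.3 0.96
[0, 0] [73.4  67.99] [10.81 10.58] 15.1 2.0
[11.21432349 10.92496336] 15.656176921188418 24.7833
the job is handed in; nothing more can be done
None
```

The larger gusset was slid into the frame's inside corner and handed in at about 25 s, bearing on both rails, with the gripper still pushing it in at about 15.6 N (11.2 N towards rail B, 10.9 N towards rail A); nothing else on the table was touched.

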